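Clamp the glued spool, three clicks

ROBOT

A 6-joint arm with a two-finger parallel gripper is mounted at the origin on a cart in front of the work surface, level with it; the furniture and walls round the work are solid. World frame = base frame: x ahead of the robot, y to its left, z up, the work surface at z = 0. Lengths are in mm, angles in rad, forces in N, time in s.
With the tool pointing down it reaches from about 350 to 975 mm from the base axis. Payload 7.1 kg.
Tool frame: the origin (TCP) lies at the very end of the fingers, on their centre line; the grasp point (between the pads) lies ctrl.hold_point_z behind it (ctrl.hold_point_z is the distance from the TCP to the grasp point, in mm); z points along the fingers, y is the line along which they close (so a half turn about z gives the same grasp; the last joint's range is limited). The gripper opens to 88 mm and grips with 3 to 60 N. Pads are 20 mm wide; open, the fingers measure 115 mm over their backs; the gripper's body (75 mm by 178 mm) begins 61 mm behind the grasp point.
Start: joints at [-1.271, 0.423, 1.63, -0, 1.089, -0.019], TCP at [195.909, -593.485, 222.675] pointing down, gripper open.
Joint ranges: [-3, 3], [-0.9, 2.11], [0.09, 2.58], [-1.31, 4.45], [0.11, 2.69], [-2.54, 2.54]. Speed limits (rad/s): [2.39, 2.39, 3.01, 3.14, 3.14, 3.14].

INTERFACE

Orientations are given as a rotation vector (axis times angle).
In Python, from workcell import ctrl gives the robot as it stands. The module is installed in compiled form; this text tells all that it offers.
- The arm moves only by the shell command python3 -m creep 'ROWS'. ROWS is JSON, a list of rows, each an object with "translation": the shift along the tool's x, y, z in mm, a list of three; "angular": the turn, a rotation vector about the tool's x, y, z in rad, a list of three; "jaw": the opening, from 0 (shut) to 1 (fully open). A call has exactly 8 rows; each row is the pose to reach, as a shift and turn from the pose commanded when the call began, along the tool's axes at that moment; what a row does not reach only later rows make up. A row lasts 1/8 s, in which the tool goes at most 62.5 mm and 10.7 degrees, less where a joint would pass 70% of its speed; a pose out of reach is approached as far as the arm can. A call with a gripper value outside its range is refused whole. The fingers move at their own pace and stop on an object; the grip force is fixed at half the most. Time passes only in rows, so rows that repeat a pose let the fingers close, or fill a call up. It gives the time, the measured TCP pose, the force, the opening and the grip force at its end, in the units of the state.
- ctrl.get_obs(): the state, without advancing time (a new reading comes with each control period).
- ctrl.get_image(name): name is "scene" or "top" or "wrist"; returns the picture (384x512x3 uint8, red, green, blue); there is no depth.
- ctrl.camera_info(name): a dict with "camera_matrix" (3x3 intrinsics, pixels), "distortion" ([k1, k2, p1, p2, k3] as OpenCV has them; the pictures are not rectified), "world_from_camera" (4x4, takes a point from camera to world coordinates). Camera axes: x right, y up, looking along -z (the intrinsics and any distortion apply to the point x, -y, -z); pixel columns grow to the right and rows downward; lengths in mm; the calibration is good to about 2 mm. A picture is of the moment at which its call begins: read the wrist's pose just before it. camera_info takes no time and is no camera call; for the wrist camera it gives the pose at the moment of the call.
- ctrl.close_job(): hands the job in; it is judged then, once.
Trained networks look in the newest picture that a camera, given by its name, has taken for a name from the list of things; names that differ only in an ending like _2 or _b are one class to them, and where a whole thing is asked for, a point or a joint stands for the part that bears it (a point fixed in the world has none). Each returns a list of dicts, best first, with "score" (0 to 1); they miss things now and then, are a little off and sometimes report something else, mostly with a low value. They report only what shows in the picture. A call takes as long as a camera call.
- ctrl.look_for(camera, label): "rect" ([left, top, right, bottom] in pixels, round what is visible of it).
The state is a dict: "t": time; "qpos": joint angles; "qvel": joint speeds; "joint_torque": joint torques, N m; "ee_pos": TCP position; "orientation": TCP orientation; "ft_force": force on the tool from outside, world axes, zero at the start; "moment": the same for the moment, N m; "width": finger opening in mm; "grasp_force": force on a finger pad.
Only numpy, scipy, OpenCV 4.12 (cv2) and the standard library are available. Lean on these libraries where they do the work, as an engineer would, in place of code of your own. Each camera call takes 0.05 s, during which the arm holds its last target. There are 200 camera calls.

TASK

A thread spool has just been glued and must be clamped: stand it upright on the bed of the glue clamp, in the middle between the two open jaws, and let go of it. Then swing the clamp's ratchet lever clockwise (seen from above, moving the knob to the left) from its rest until it has clicked exactly three times, feeling for the clicks and never reaching a fourth, and finish while still holding the lever there by its knob, without letting go, the spool standing gripped between the jaws. Leave the other things alone.

Things in the scene. Friction and masses are not known exactly. Their poses are not given: they have to be found in the camera images.
- thread_spool: The only thread spool: pale thread on a wooden spool, standing upright, 25 mm in diameter and 50 mm high, 25 g, rests loose on the worktop to the right of the clamp, in front of a wire file rack (0.31 m high; its front is at x = 0.59 m). Origin at the centre of its underside, z up along its axis.
- clamp: Glue clamp fixed to the worktop: grey base plate 130 (x) by 260 (y) by 10 mm; its top is the bed. Origin on the worktop, 8 mm in -y from under the plate's middle; +x away from the robot, +y left (yaw -0.35 to 0.1 rad). The jaws stand on the bed at +y and close along y. The lever axis is upright at (0, -70) mm, in a dark drum 86 to 92 mm across, 34 mm high.
- clamp_nest (a point): The spool's place on the bed, midway between the open jaws: (0, 85, 10) mm in the clamp's frame. The open gap is 34 mm along the clamp's y; both jaws are about 50 mm wide along the clamp's x and reach 31 to 33 mm above the bed; the gap is open above and at both ends (along x). The jaw at +y is fixed, 16 mm thick.
- clamp_pad: Black rubber-faced plate, 50 by 5 by 30 mm, of the moving jaw, sprung in front of its dark carriage. Origin at the clamp's origin while open; its face is then at y = 68 mm of the clamp's frame. It moves to +y by 18 mm per rad of lever, meets the spool after at most 0.5 rad and presses it with 2 to 6 N to the fixed jaw.
- clamp_lever: Steel lever swinging level about the clamp's axis. Origin on the axis at worktop level; its yaw is the clamp's at rest and falls as it swings clockwise (0 to 1.2 rad). A spring returns it (about 2 N at the knob). Toward each click the push rises by 2 to 4 N, then drops suddenly; the ratchet then stops it going back: a click cannot be undone.
- lever_knob (a point): Centre of the top of the lever's black upright round knob, 21 mm in diameter, from 54 to 94 mm above the worktop, 100 mm from the lever axis. At rest it is at (-82, -127) mm in the clamp's frame, on the robot's side and right of the jaws. The 12 mm round arm below it lies at 47 to 59 mm height.
- click_head: Aluminium block 16x30x40 mm on the far side of the drum's rim, holding the plunger that clicks. Origin on the lever axis at worktop level; the block is 53 mm out, at -0.35 rad from its x axis. Its yaw relative to the clamp varies by +-0.12 rad: the first click comes at a lever swing of 0.31 rad minus that yaw, the others every 0.209 rad (21 mm of knob travel).
- glue_stick: Bystander: white glue stick standing upright, 26 mm in diameter, 90 mm high; leave it. Origin at the centre of its underside.
- scrub_brush: Bystander: grey scrubbing brush with a bow handle, 30 by 85 by 55 mm; leave it. Origin at the centre of its underside.
- tape_measure: Bystander: tape measure standing on its edge, 33 by 71 by 64 mm; leave it. Origin at the centre of its underside.

How it is judged:
By the outcome, as a careful person would: the job done as asked, in the order asked, and still so for the second after the job is handed in, while the arm keeps its last pose, push and grip.
It also fails if it takes over 72 s, if anything falls off the work surface, if the arm or the gripper's body presses on something with over 40 N, if the wrist force passes 120 N, or if a joint passes its speed limit or range.

## Working session

There is one attempt and no reset: what is moved stays moved. The work goes in short steps, Python scripts to look and compute and a shell command to move; the robot and the scene stay as the last step left them, time stands still between calls to the robot, and variables do not carry over. Pictures are saved under pics/ and viewed, at most 10 in all, crops included, and the job is handed in when it is done.

```bash
mkdir -p pics; cat > h.py <<'E'
import numpy as np, cv2
from scipy.spatial.transform import Rotation as R
from workcell import ctrl
def save(cam,fn):
    im=ctrl.get_image(cam); cv2.imwrite(fn,cv2.cvtColor(im,cv2.COLOR_RGB2BGR)); return im
def ray(ci,u,v):
    K=np.array(ci["camera_matrix"],float); d=np.array(ci["distortion"],float)
    p=cv2.undistortPoints(np.array([[[u,v]]],float),K,d)[0,0]
    T=np.array(ci["world_from_camera"]); return T[:3,3],T[:3,:3]@np.array([p[0],-p[1],-1])
def atz(ci,u,v,z):
    o,d=ray(ci,u,v); return o+d*(z-o[2])/d[2]
def proj(ci,P):
    K=np.array(ci["camera_matrix"],float); d=np.array(ci["distortion"],float)
    T=np.array(ci["world_from_camera"]); c=(np.atleast_2d(P)-T[:3,3])@T[:3,:3]
    return cv2.projectPoints(c*[1,-1,-1],np.zeros(3),np.zeros(3),K,d)[0][:,0]
E
python3 - <<'E'
from h import *
np.set_printoptions(precision=3,suppress=True)
ob=ctrl.get_obs();print(ob, ctrl.hold_point_z)
a=[]
for c in ["scene","top"]:
    im=save(c,f"pics/{c}0.png"); 
    ci=ctrl.camera_info(c); print(c,np.array(ci["world_from_camera"])[:3,3])
    for l in ["thread_spool","clamp","clamp_pad","lever_knob","click_head","glue_stick","scrub_brush","tape_measure"]:
        r=ctrl.look_for(c,l)[:2]; print(l,[(np.round(x["rect"]),round(x["score"],2)) for x in r])
print(R.from_rotvec(ob["orientation"]).as_matrix())
E
```

```text
{'t': 0.0, 'qpos': array([-1.271,  0.424,  1.631,  0.   ,  1.089, -0.019]), 'qvel': array([-0.   , -0.001,  0.001, -0.   ,  0.   , -0.   ]), 'joint_torque': array([ -0.001, -54.463, -27.367,   0.064,   0.023,  -0.   ]), 'ee_pos': array([ 195.761, -592.97 ,  221.918]), 'orientation': array([-3.1  , -0.498,  0.   ]), 'ft_force': array([0.625, 0.421, 0.545]), 'moment': array([-0.006, -0.026,  0.012]), 'grasp_force': 0.0, 'width': 87.78232126356458} 18.700000000000003
scene [-363.633  490.223  819.166]
thread_spool []
clamp [(array([125., 216., 226., 266.]), 0.89)]
clamp_pad [(array([151., 234., 155., 244.]), 0.38)]
lever_knob [(array([184., 217., 220., 236.]), 0.92)]
click_head []
glue_stick [(array([183., 180., 192., 205.]), 0.59)]
scrub_brush []
tape_measure [(array([190., 212., 199., 216.]), 0.73), (array([337., 161., 343., 172.]), 0.4)]
top [ 397.709   45.37  1303.048]
thread_spool [(array([319., 209., 325., 217.]), 0.51), (array([127., 186., 213., 231.]), 0.34)]
clamp [(array([128., 187., 213., 233.]), 0.8)]
clamp_pad [(array([150., 200., 152., 211.]), 0.62), (array([129., 187., 210., 232.]), 0.47)]
lever_knob [(array([180., 191., 216., 234.]), 0.88), (array([372., 217., 393., 232.]), 0.52)]
click_head []
glue_stick []
scrub_brush []
tape_measure [(array([381., 156., 403., 180.]), 0.55)]
[[ 0.95   0.313 -0.   ]
 [ 0.313 -0.95   0.001]
 [ 0.    -0.002 -1.   ]]
```

View pics/top0.png

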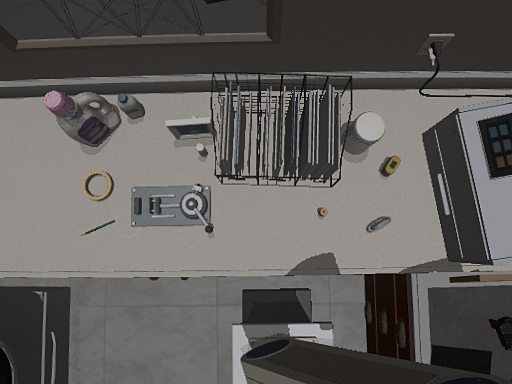

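View pics/scene0.png

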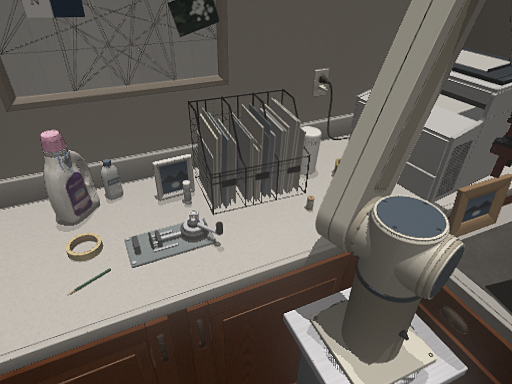

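The top view shows the spool at (322,212), the clamp plate over (131–212, 186–227), the knob at (209,229), and the rack front at about row 183. Next I'll zoom in on the clamp.

```bash
python3 - <<'E'
from h import *
np.set_printoptions(precision=1,suppress=True)
ci=ctrl.camera_info("top"); im=cv2.imread("pics/top0.png")
print("spool top",atz(ci,322,211,50),"knob",atz(ci,209,229,94), "tape",atz(ci,392,166,60),"brush",atz(ci,378,224,40),"glue",atz(ci,201,150,90))
print(atz(ci,131,186,10),atz(ci,211,227,10))
c=im[170:245,120:224]; cv2.imwrite("pics/c1.png",cv2.resize(c,None,fx=7.6,fy=7.6,interpolation=cv2.INTER_CUBIC))
g=im[200:225,310:335]
E
```

```text
spool top [ 501.6 -130.5   50. ] knob [448.8 217.8  94. ] tape [ 639.9 -356.6   60. ] brush [ 458.4 -307.7   40. ] glue [694.1 244.2  90. ]
[596.7 488.5  10. ] [458.7 223.3  10. ]
```

View pics/c1.png

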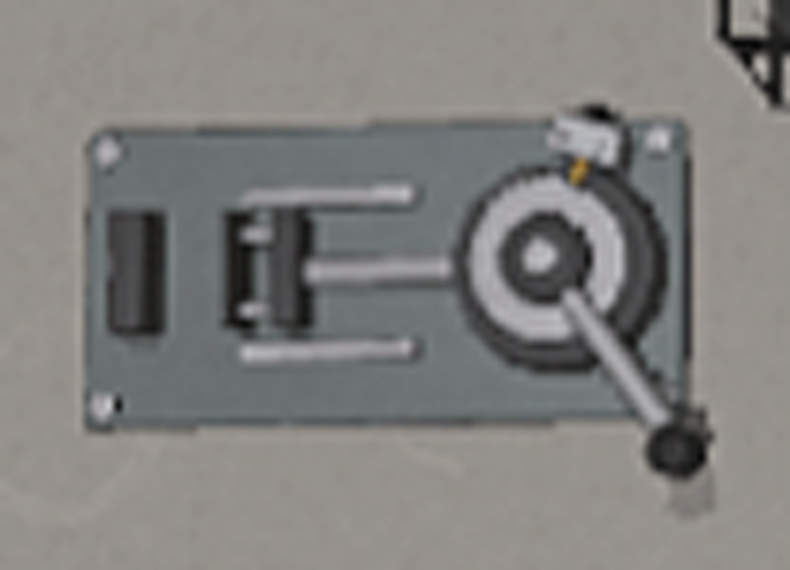

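The crop gives the plate corners at about (90,130), (685,122), (688,415), (85,428), the drum hub at (542,257), the knob at (678,450), the click head at (588,138), and the gap between x=165 and 228.

```bash
python3 - <<'E'
from h import *
np.set_printoptions(precision=1,suppress=True)
ci=ctrl.camera_info("top")
f=lambda u,v,z: atz(ci,120+u/7.6-.5,170+v/7.6-.5,z)[:2]
C=[f(90,130,10),f(685,122,10),f(688,415,10),f(85,428,10)]
L=np.array([[65,138],[65,-122],[-65,-122],[-65,138]],float)
W=np.array(C); a=L-L.mean(0); b=W-W.mean(0)
U,S,V=np.linalg.svd(a.T@b); M=(U@V).T; yaw=np.arctan2(M[1,0],M[0,0]); o=W.mean(0)-M@L.mean(0)
print("origin",o,"yaw %.3f"%yaw, "resid",W-(L@M.T+o))
print("nest",o+M@[0,85],"axis",o+M@[0,-70],"knob rest",o+M@[-82,-127],"knob seen",f(678,450,94), "head",M.T@(f(585,138,45)-o)-[0,-70])
for n,z,p in(("fixed face",42,(165,270)),("pad face",40,(228,270)),("hub",60,(542,257))): print(n,M.T@(f(*p,z)-o))
im=cv2.imread("pics/top0.png"); cv2.imwrite("pics/c2.png",cv2.resize(im[198:226,306:340],None,fx=12,fy=12,interpolation=cv2.INTER_CUBIC))
# straight spool segmentation
hsv=cv2.cvtColor(im,cv2.COLOR_BGR2HSV)[198:226,306:340]; ys,xs=np.where((hsv[...,1]>70)); print(xs.min()+306,xs.max()+306,ys.min()+198,ys.max()+198,len(xs),xs.mean()+306,ys.mean()+198)
E
```

```text
origin [530.6 348.9] yaw 0.005 resid [[-0.3  0.1]
 [-2.3  0.9]
 [ 1.8 -0.1]
 [ 0.8 -0.8]]
nest [530.2 433.9] axis [531.  278.9] knob rest [449.3 221.5] knob seen [449.6 218.6] head [ 51.5 -14. ]
fixed face [-0.3 93.7]
pad face [-0.6 67.5]
hub [  0.1 -69. ]
319 327 208 215 49 323.265306122449 211.53061224489795
```

View pics/c2.png

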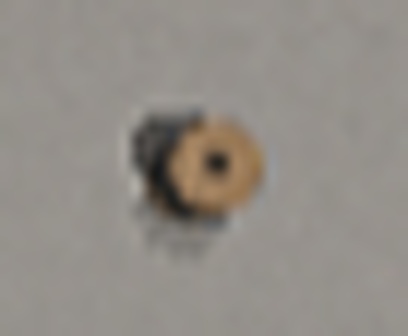

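```bash
cat >> h.py <<'E'
def delta(p,yaw):
    """shift (tool axes) and turn about tool z to reach TCP p, tool x at world yaw, tool z down"""
    ob=ctrl.get_obs(); A=R.from_rotvec(ob["orientation"])
    B=R.from_matrix(np.array([[np.cos(yaw),np.sin(yaw),0],[np.sin(yaw),-np.cos(yaw),0],[0,0,-1]]))
    return ob["ee_pos"],A.inv().apply(np.array(p,float)-ob["ee_pos"]),(A.inv()*B).as_rotvec()
E
python3 - <<'E'
from h import *
np.set_printoptions(precision=3,suppress=True)
s=atz(ctrl.camera_info("top"),323.6,211,50);print(s)
print(delta([s[0],s[1],170],0))
E
```

```text
[ 501.512 -135.572   50.   ]
(array([ 195.921, -593.484,  222.699]), array([ 433.72 , -339.052,   52.702]), array([ 0.   , -0.   ,  0.319]))
```

```bash
python3 -m creep '[{"translation":[54,-42,7],"angular":[0,0,0.04],"jaw":1},{"translation":[108,-85,13],"angular":[0,0,0.08],"jaw":1},{"translation":[156,-122,19],"angular":[0,0,0.12],"jaw":1},{"translation":[204,-160,25],"angular":[0,0,0.16],"jaw":1},{"translation":[252,-197,31],"angular":[0,0,0.2],"jaw":1},{"translation":[300,-234,36],"angular":[0,0,0.24],"jaw":1},{"translation":[348,-272,42],"angular":[0,0,0.28],"jaw":1},{"translation":[390,-305,47],"angular":[0,0,0.319],"jaw":1}]'
python3 - <<'E'
from h import *
np.set_printoptions(precision=3,suppress=True)
print(delta([501.5,-135.6,20],0))
save("wrist","pics/w1.png"); ci=ctrl.camera_info("wrist")
for x in ctrl.look_for("wrist","thread_spool")[:2]: r=x["rect"];print(x, atz(ci,(r[0]+r[2])/2,(r[1]+r[3])/2,40))
print(proj(ci,[[501.5,-135.6,50]]))
E
```

```text
t: 1.9
ee_pos: [471.8, -179.9, 175.8]
orientation: [3.141, -0.002, 0.001]
ft_force: [1.3, -0.1, 0.4]
width: 87.7
grasp_force: 0.0
(array([ 471.843, -179.859,  175.837]), array([ 29.455, -44.357, 155.848]), array([ 0.   , -0.001, -0.001]))
{'rect': [201.7, 144.3, 224.5, 177.0], 'score': 0.86} [ 504.988 -135.363   40.   ]
[[212.238 165.462]]
```

View pics/w1.png

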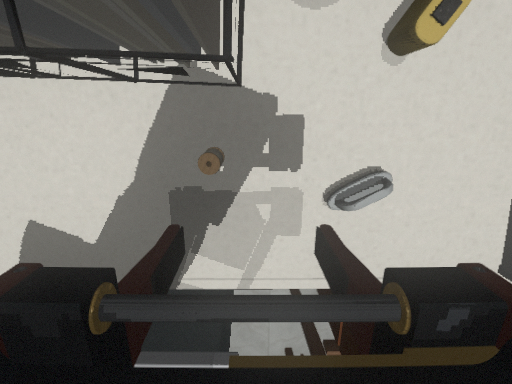

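```bash
python3 - <<'E'
from h import *
np.set_printoptions(precision=3,suppress=True)
s=atz(ctrl.camera_info("wrist"),208.5,163,50);print(s, delta([s[0],s[1],20],0))
E
```

```text
[ 502.219 -134.06    50.   ] (array([ 472.979, -177.536,  175.436]), array([ 29.339, -43.232, 155.486]), array([-0.001, -0.001,  0.005]))
```

The wrist view shows the spool's top at (208,163), which puts it at (502,-134), within about 2 mm of the top-view estimate. I'll go down and grip.

```bash
python3 -m creep '[{"translation":[29,-43.5,30],"angular":[0,0,0],"jaw":1},{"translation":[29,-43.5,80],"angular":[0,0,0],"jaw":1},{"translation":[29,-43.5,120],"angular":[0,0,0],"jaw":1},{"translation":[29,-43.5,145],"angular":[0,0,0],"jaw":1},{"translation":[29,-43.5,157],"angular":[0,0,0],"jaw":1},{"translation":[29,-43.5,157],"angular":[0,0,0],"jaw":0},{"translation":[29,-43.5,157],"angular":[0,0,0],"jaw":0},{"translation":[29,-43.5,157],"angular":[0,0,0],"jaw":0}]'
```

```text
t: 3.0
ee_pos: [500.4, -138.5, 19.7]
orientation: [3.141, -0.0, 0.003]
ft_force: [-1.3, -0.0, -0.1]
width: 61.4
grasp_force: 0.0
```

```bash
python3 -m creep '[{"translation":[0,0,0],"angular":[0,0,0],"jaw":0},{"translation":[0,0,0],"angular":[0,0,0],"jaw":0},{"translation":[0,0,0],"angular":[0,0,0],"jaw":0},{"translation":[0,0,0],"angular":[0,0,0],"jaw":0},{"translation":[0,0,0],"angular":[0,0,0],"jaw":0},{"translation":[0,0,0],"angular":[0,0,0],"jaw":0},{"translation":[0,0,0],"angular":[0,0,0],"jaw":0},{"translation":[0,0,0],"angular":[0,0,0],"jaw":0}]'
python3 -c "
from h import *
print(delta([530.2,433.9,110],1.576),ctrl.get_obs()['qpos'])"
```

```text
t: 4.0
ee_pos: [499.7, -138.1, 18.7]
orientation: [-3.142, 0.0, 0.0]
ft_force: [0.1, -0.2, 1.2]
width: 23.9
grasp_force: 30.0
(array([ 499.67721545, -138.10303982,   18.70443324]), array([  30.42316753, -572.01008439,  -91.28467934]), array([-1.71004895e-05, -1.30502210e-05, -1.57617373e+00])) [-2.92620219e-01  6.00882610e-01  1.96292871e+00  3.22272321e-05
  5.77789381e-01  1.27832285e+00]
```

```bash
python3 -m creep '[{"translation":[0,0,-50],"angular":[0,0,0],"jaw":0},{"translation":[3,-20,-100],"angular":[0,0,-0.1],"jaw":0},{"translation":[5,-75,-110],"angular":[0,0,-0.27],"jaw":0},{"translation":[8,-135,-110],"angular":[0,0,-0.45],"jaw":0},{"translation":[11,-195,-110],"angular":[0,0,-0.63],"jaw":0},{"translation":[14,-255,-110],"angular":[0,0,-0.81],"jaw":0},{"translation":[17,-315,-110],"angular":[0,0,-0.99],"jaw":0},{"translation":[20,-375,-110],"angular":[0,0,-1.16],"jaw":0}]'
python3 -c "
from h import *
print(delta([530.2,433.9,130],1.576))"
```

```text
t: 5.0
ee_pos: [519.5, 238.8, 128.6]
orientation: [2.623, 1.729, 0.0]
ft_force: [1.4, -0.6, -0.6]
width: 24.4
grasp_force: 30.0
(array([519.53751368, 238.83504721, 128.62463214]), array([183.47365867, -67.0925102 ,  -1.38841914]), array([ 1.16586134e-04,  5.09261325e-05, -4.10385420e-01]))
```

```bash
python3 -m creep '[{"translation":[55,-20,0],"angular":[0,0,-0.12],"jaw":0},{"translation":[105,-38,0],"angular":[0,0,-0.25],"jaw":0},{"translation":[150,-55,0],"angular":[0,0,-0.36],"jaw":0},{"translation":[175,-64,0],"angular":[0,0,-0.41],"jaw":0},{"translation":[183.5,-67,0],"angular":[0,0,-0.41],"jaw":0},{"translation":[183.5,-67,20],"angular":[0,0,-0.41],"jaw":0},{"translation":[183.5,-67,30],"angular":[0,0,-0.41],"jaw":0},{"translation":[183.5,-67,30],"angular":[0,0,-0.41],"jaw":0}]'
python3 - <<'E'
from h import *
np.set_printoptions(precision=2,suppress=True)
print(delta([530.2,433.9,40],1.576))
im=save("wrist","pics/w2.png"); ci=ctrl.camera_info("wrist")
for l in ["thread_spool","clamp_pad","clamp_nest"]:
  for x in ctrl.look_for("wrist",l)[:1]: print(l,x)
print(proj(ci,[[530.2,433.9,10],[530.2,451,42],[530.2,417,41]]))
E
```

```text
t: 6.0
ee_pos: [530.9, 430.0, 96.8]
orientation: [-2.224, -2.218, 0.006]
ft_force: [-0.5, -0.7, 0.7]
width: 24.0
grasp_force: 30.0
(array([530.89, 429.99,  96.8 ]), array([ 4.04, -0.54, 56.79]), array([-0.  ,  0.  , -0.01]))
thread_spool {'rect': [230.1, 211.8, 272.7, 285.2], 'score': 0.97}
clamp_pad {'rect': [224.2, 209.1, 276.7, 225.1], 'score': 0.8}
clamp_nest {'rect': [177.9, 138.9, 318.8, 356.9], 'score': 0.9}
[[247.32 194.93]
 [246.91 186.96]
 [247.09 223.79]]
```

View pics/w2.png

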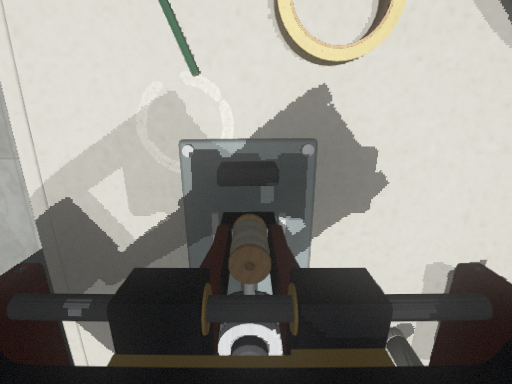

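The wrist view shows the fixed jaw's inner top edge at row 186 (predicted 187), the spool's top at (249,267), and its lower end at about row 214. Now I'll find the spool's offset within the gripper.

```bash
python3 - <<'E'
from h import *
np.set_printoptions(precision=2,suppress=True)
e=ctrl.get_obs()["ee_pos"]; ci=ctrl.camera_info("wrist"); print(e)
zb=e[2]-18.7
print("top ctr",atz(ci,249,267,zb+50),"base +y edge",atz(ci,249,213.5,zb), "right/left",atz(ci,230.5,262,zb+50),atz(ci,270,262,zb+50))
print(proj(ci,[[e[0],e[1]+d,zb+50] for d in(-12.5,0,12.5)]),"\n",proj(ci,[[e[0],e[1]+d,zb] for d in(-12.5,0,12.5)]))
print(delta([530.2,433.9,40],1.576))
E
```

```text
[532.08 431.66  99.13]
top ctr [532.72 430.53 130.43] base +y edge [532.71 442.77  80.43] right/left [522.53 433.7  130.43] [544.3  433.67 130.43]
[[247.89 284.42]
 [247.83 265.22]
 [247.76 244.97]] 
 [[248.2  243.07]
 [248.15 227.69]
 [248.11 211.69]]
(array([532.08, 431.66,  99.13]), array([ 2.21, -1.91, 59.13]), array([ 0.  , -0.  , -0.01]))
```

```bash
python3 -m creep '[{"translation":[0,0,12],"angular":[0,0,0],"jaw":0},{"translation":[0,0,24],"angular":[0,0,0],"jaw":0},{"translation":[0,0,30],"angular":[0,0,0],"jaw":0},{"translation":[0,0,30],"angular":[0,0,0],"jaw":0},{"translation":[0,0,30],"angular":[0,0,0],"jaw":0},{"translation":[0,0,30],"angular":[0,0,0],"jaw":0},{"translation":[0,0,30],"angular":[0,0,0],"jaw":0},{"translation":[0,0,30],"angular":[0,0,0],"jaw":0}]'
python3 - <<'E'
from h import *
np.set_printoptions(precision=2,suppress=True)
d=delta([530.2,433.9,28.7],1.576); print(d)
save("wrist","pics/w3.png"); save("top","pics/t3.png"); ci=ctrl.camera_info("wrist"); e=d[0]
im=cv2.imread("pics/w3.png")[120:310,160:340]; im2=cv2.imread("pics/t3.png")[170:245,120:224]
cv2.imwrite("pics/c3.png",np.hstack([cv2.resize(im,(420,443)),cv2.resize(im2,(380,274)).__class__(0) if 0 else cv2.copyMakeBorder(cv2.resize(im2,(380,274)),0,169,0,0,0)]))
print(proj(ci,[[530,451,42],[530,417,41],[532,e[1],e[2]+31.3],[532,e[1]+12.5,e[2]-18.7]]))
E
```

```text
t: 7.2
ee_pos: [531.7, 431.9, 68.9]
orientation: [2.223, 2.22, 0.0]
ft_force: [-0.4, 0.4, -0.6]
width: 23.8
grasp_force: 30.0
(array([531.73, 431.89,  68.9 ]), array([ 2.  , -1.54, 40.2 ]), array([ 0.  , -0.  , -0.01]))
[[245.9  199.39]
 [246.11 240.36]
 [248.4  265.38]
 [248.59 211.76]]
```

View pics/c3.png

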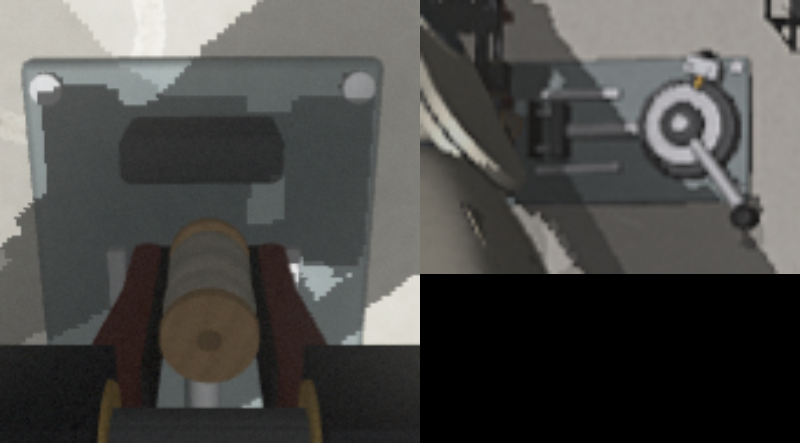

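The picture agrees with the prediction to within about 1 px (jaw edge row 198, spool top row 266). I'll shift 2.8 mm in +y and −1.5 mm in x, then go down.

```bash
python3 -m creep '[{"translation":[2.8,-1.5,0],"angular":[0,0,-0.005],"jaw":0},{"translation":[2.8,-1.5,4],"angular":[0,0,-0.005],"jaw":0},{"translation":[2.8,-1.5,14],"angular":[0,0,-0.005],"jaw":0},{"translation":[2.8,-1.5,24],"angular":[0,0,-0.005],"jaw":0},{"translation":[2.8,-1.5,32],"angular":[0,0,-0.005],"jaw":0},{"translation":[2.8,-1.5,38],"angular":[0,0,-0.005],"jaw":0},{"translation":[2.8,-1.5,39],"angular":[0,0,-0.005],"jaw":0},{"translation":[2.8,-1.5,39],"angular":[0,0,-0.005],"jaw":0}]'
```

```text
t: 8.3
ee_pos: [530.2, 434.7, 29.7]
orientation: [2.217, 2.226, 0.0]
ft_force: [-0.4, -0.1, -0.9]
width: 24.3
grasp_force: 30.0
```

```bash
python3 -m creep '[{"translation":[0,0,0.6],"angular":[0,0,0],"jaw":0},{"translation":[0,0,0.9],"angular":[0,0,0],"jaw":0},{"translation":[0,0,0.9],"angular":[0,0,0],"jaw":0},{"translation":[0,0,0.9],"angular":[0,0,0],"jaw":0.6},{"translation":[0,0,0.9],"angular":[0,0,0],"jaw":0.6},{"translation":[0,0,0.9],"angular":[0,0,0],"jaw":0.6},{"translation":[0,0,0.9],"angular":[0,0,0],"jaw":0.6},{"translation":[0,0,0.9],"angular":[0,0,0],"jaw":0.6}]'
python3 -m creep '[{"translation":[0,0,-15],"angular":[0,0,0],"jaw":0.6},{"translation":[0,0,-40],"angular":[0,0,0],"jaw":0.6},{"translation":[0,0,-70],"angular":[0,0,0],"jaw":0.6},{"translation":[0,0,-100],"angular":[0,0,0],"jaw":0.8},{"translation":[0,0,-100],"angular":[0,0,0],"jaw":0.8},{"translation":[-40,0,-100],"angular":[0,0,0.18],"jaw":0.8},{"translation":[-80,0,-100],"angular":[0,0,0.36],"jaw":0.8},{"translation":[-80,0,-100],"angular":[0,0,0.36],"jaw":0.8}]'
python3 - <<'E'
from h import *
np.set_printoptions(precision=2,suppress=True)
print(delta([449.4,220,125],0.75))
save("wrist","pics/w4.png"); ci=ctrl.camera_info("wrist")
print(proj(ci,[[530.2,433.9,10],[530.2,433.9,60],[530.2,451,42],[530.2,417,41]]))
print(ctrl.look_for("wrist","thread_spool"))
E
```

```text
t: 9.3
ee_pos: [530.1, 434.7, 28.8]
orientation: [-2.217, -2.226, 0.0]
ft_force: [0.6, 0.2, -0.1]
width: 52.8
grasp_force: 0.0
t: 10.3
ee_pos: [529.7, 352.0, 127.9]
orientation: [2.582, 1.789, -0.004]
ft_force: [-0.8, -0.3, 0.1]
width: 70.0
grasp_force: 0.0
(array([529.73, 352.03, 127.92]), array([-151.83,  -28.81,    3.31]), array([-0.  ,  0.  ,  0.46]))
[[220.43 117.77]
 [214.14 119.29]
 [209.24  99.69]
 [223.9  136.66]]
[{'rect': [204.5, 98.1, 232.0, 134.6], 'score': 0.81}]
```

View pics/w4.png

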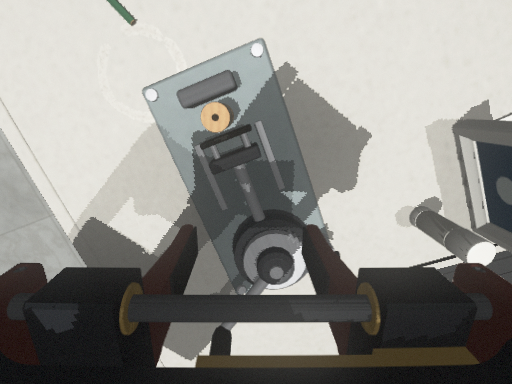

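The spool stands midway between the jaws: its top is at (215,117) and I predicted (214,119). Next is the knob.

```bash
python3 -m creep '[{"translation":[-50,-10,0],"angular":[0,0,0.15],"jaw":0.8},{"translation":[-100,-19,0],"angular":[0,0,0.3],"jaw":0.8},{"translation":[-140,-27,0],"angular":[0,0,0.44],"jaw":0.8},{"translation":[-152,-29,3],"angular":[0,0,0.46],"jaw":0.8},{"translation":[-152,-29,3],"angular":[0,0,0.46],"jaw":0.8},{"translation":[-152,-29,3],"angular":[0,0,0.46],"jaw":0.8},{"translation":[-152,-29,3],"angular":[0,0,0.46],"jaw":0.8},{"translation":[-152,-29,3],"angular":[0,0,0.46],"jaw":0.8}]'
python3 - <<'E'
from h import *
np.set_printoptions(precision=2,suppress=True)
print(delta([449.4,220,65],0.75))
save("wrist","pics/w5.png"); ci=ctrl.camera_info("wrist")
print(proj(ci,[[449.4,220,94],[531,279,60]]))
for l in ["lever_knob","clamp_lever"]:print(ctrl.look_for("wrist",l)[:2])
E
```

```text
t: 11.4
ee_pos: [450.6, 222.9, 125.7]
orientation: [-2.92, -1.159, -0.0]
ft_force: [-0.3, -0.6, -0.3]
width: 69.9
grasp_force: 0.0
(array([450.64, 222.87, 125.7 ]), array([-2.88,  1.23, 60.7 ]), array([ 0.  , -0.  ,  0.01]))
[[249.35 224.92]
 [265.79  91.57]]
[{'rect': [227.1, 43.1, 306.2, 232.9], 'score': 0.61}]
[{'rect': [228.2, 44.8, 303.5, 233.5], 'score': 0.65}]
```

View pics/w5.png

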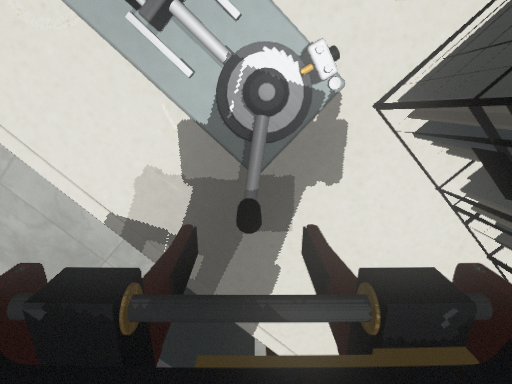

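The knob's top is at about (249,221) and the hub is at (266,91) as predicted, so the tool is over the knob to within 2 mm. I'll go down and grip it.

```bash
python3 -m creep '[{"translation":[0,0,15],"angular":[0,0,0],"jaw":0.8},{"translation":[0,0,30],"angular":[0,0,0],"jaw":0.8},{"translation":[0,0,45],"angular":[0,0,0],"jaw":0.8},{"translation":[0,0,55],"angular":[0,0,0],"jaw":0.8},{"translation":[0,0,60],"angular":[0,0,0],"jaw":0.8},{"translation":[0,0,60],"angular":[0,0,0],"jaw":0.6},{"translation":[0,0,60],"angular":[0,0,0],"jaw":0.4},{"translation":[0,0,60],"angular":[0,0,0],"jaw":0.3}]'
python3 -m creep '[{"translation":[0,0,0],"angular":[0,0,0],"jaw":0.2},{"translation":[0,0,0],"angular":[0,0,0],"jaw":0.1},{"translation":[0,0,0],"angular":[0,0,0],"jaw":0},{"translation":[0,0,0],"angular":[0,0,0],"jaw":0},{"translation":[0,0,0],"angular":[0,0,0],"jaw":0},{"translation":[0,0,0],"angular":[0,0,0],"jaw":0},{"translation":[0,0,0],"angular":[0,0,0],"jaw":0},{"translation":[0,0,0],"angular":[0,0,0],"jaw":0}]'
cat >> h.py <<'E'
A0=np.array([531,278.9])
def lever():
    "lever swing (from knob = tcp) and tangential (clockwise) force by the tool"
    ob=ctrl.get_obs(); d=ob["ee_pos"][:2]-A0; th=np.arctan2(d[1],d[0]); t=np.array([np.sin(th),-np.cos(th)])
    sw=(np.arctan2(-57,-82)+0.005-th)%(2*np.pi); sw=sw-2*np.pi if sw>5 else sw
    print("r %.1f swing %.3f  push %.2f  rad %.2f  F"%(np.hypot(*d),sw,-ob["ft_force"][:2]@t,ob["ft_force"][:2]@d/np.hypot(*d)),ob["ft_force"].round(1),ob["ee_pos"].round(1), "w %.1f"%ob["width"])
def arc(step):
    "commanded relative shift for a further swing"
    ob=ctrl.get_obs(); A=R.from_rotvec(ob["orientation"]); d=np.r_[ob["ee_pos"][:2]-A0,0]
    for s in step:
        n=R.from_rotvec([0,0,-s]).apply(d)*1.0; print(s,A.inv().apply(n-d).round(1))
E
python3 -c "
from h import *
lever(); arc([.03*i for i in range(1,9)])"
```

```text
t: 12.55
ee_pos: [450.6, 222.5, 66.2]
orientation: [-2.92, -1.158, -0.001]
ft_force: [0.8, 0.7, 0.4]
width: 43.7
grasp_force: 0.0
t: 13.55
ee_pos: [450.0, 222.6, 65.9]
orientation: [-2.92, -1.157, 0.0]
ft_force: [-3.6, 4.7, 3.0]
width: 20.1
grasp_force: 30.0
r 98.6 swing 0.005  push -5.92  rad 0.31  F [-3.6  4.7  3. ] [450.  222.6  65.9] w 20.1
0.03 [ 0.5 -2.9  0. ]
0.06 [ 1.  -5.8  0. ]
0.09 [ 1.7 -8.7  0. ]
0.12 [  2.4 -11.6   0. ]
0.15 [  3.3 -14.4   0. ]
0.18 [  4.2 -17.2   0. ]
0.21 [  5.2 -20.    0. ]
0.24 [  6.2 -22.8   0. ]
```

```bash
python3 -m creep '[{"translation":[0.5,-2.9,0],"angular":[0,0,0.03],"jaw":0},{"translation":[1,-5.8,0],"angular":[0,0,0.06],"jaw":0},{"translation":[1.7,-8.7,0],"angular":[0,0,0.09],"jaw":0},{"translation":[2.4,-11.6,0],"angular":[0,0,0.12],"jaw":0},{"translation":[2.9,-13,0],"angular":[0,0,0.135],"jaw":0},{"translation":[3.3,-14.4,0],"angular":[0,0,0.15],"jaw":0},{"translation":[3.3,-14.4,0],"angular":[0,0,0.15],"jaw":0},{"translation":[3.3,-14.4,0],"angular":[0,0,0.15],"jaw":0}]'
python3 -c "
from h import *
lever(); arc([.0125,.025,.03])"
```

```text
t: 14.55
ee_pos: [442.6, 234.8, 65.8]
orientation: [2.999, 0.934, -0.001]
ft_force: [-1.6, -3.3, 6.6]
width: 20.6
grasp_force: 30.0
r 98.8 swing 0.150  push 2.24  rad 2.91  F [-1.6 -3.3  6.6] [442.6 234.8  65.8] w 20.6
0.0125 [ 0.2 -1.2 -0. ]
0.025 [ 0.4 -2.4 -0. ]
0.03 [ 0.5 -2.9 -0. ]
```

```bash
S='python3 -c "from h import *;lever()"'
python3 -m creep '[{"translation":[0.2,-1.2,0],"angular":[0,0,0.0125],"jaw":0},{"translation":[0.4,-2.4,0],"angular":[0,0,0.025],"jaw":0},{"translation":[0.4,-2.4,0],"angular":[0,0,0.025],"jaw":0},{"translation":[0.4,-2.4,0],"angular":[0,0,0.025],"jaw":0},{"translation":[0.4,-2.4,0],"angular":[0,0,0.025],"jaw":0},{"translation":[0.4,-2.4,0],"angular":[0,0,0.025],"jaw":0},{"translation":[0.4,-2.4,0],"angular":[0,0,0.025],"jaw":0},{"translation":[0.4,-2.4,0],"angular":[0,0,0.025],"jaw":0}]' >/dev/null; eval $S
python3 -m creep '[{"translation":[0.2,-1.2,0],"angular":[0,0,0.0125],"jaw":0},{"translation":[0.4,-2.4,0],"angular":[0,0,0.025],"jaw":0},{"translation":[0.4,-2.4,0],"angular":[0,0,0.025],"jaw":0},{"translation":[0.4,-2.4,0],"angular":[0,0,0.025],"jaw":0},{"translation":[0.4,-2.4,0],"angular":[0,0,0.025],"jaw":0},{"translation":[0.4,-2.4,0],"angular":[0,0,0.025],"jaw":0},{"translation":[0.4,-2.4,0],"angular":[0,0,0.025],"jaw":0},{"translation":[0.4,-2.4,0],"angular":[0,0,0.025],"jaw":0}]' >/dev/null; eval $S
python3 -m creep '[{"translation":[0.2,-1.2,0],"angular":[0,0,0.0125],"jaw":0},{"translation":[0.4,-2.4,0],"angular":[0,0,0.025],"jaw":0},{"translation":[0.4,-2.4,0],"angular":[0,0,0.025],"jaw":0},{"translation":[0.4,-2.4,0],"angular":[0,0,0.025],"jaw":0},{"translation":[0.4,-2.4,0],"angular":[0,0,0.025],"jaw":0},{"translation":[0.4,-2.4,0],"angular":[0,0,0.025],"jaw":0},{"translation":[0.4,-2.4,0],"angular":[0,0,0.025],"jaw":0},{"translation":[0.4,-2.4,0],"angular":[0,0,0.025],"jaw":0}]' >/dev/null; eval $S
python3 -m creep '[{"translation":[0.2,-1.2,0],"angular":[0,0,0.0125],"jaw":0},{"translation":[0.4,-2.4,0],"angular":[0,0,0.025],"jaw":0},{"translation":[0.4,-2.4,0],"angular":[0,0,0.025],"jaw":0},{"translation":[0.4,-2.4,0],"angular":[0,0,0.025],"jaw":0},{"translation":[0.4,-2.4,0],"angular":[0,0,0.025],"jaw":0},{"translation":[0.4,-2.4,0],"angular":[0,0,0.025],"jaw":0},{"translation":[0.4,-2.4,0],"angular":[0,0,0.025],"jaw":0},{"translation":[0.4,-2.4,0],"angular":[0,0,0.025],"jaw":0}]' >/dev/null; eval $S
```

```text
r 98.8 swing 0.174  push 2.93  rad 2.44  F [-1.  -3.7  5.7] [441.5 236.9  65.8] w 20.3
r 98.8 swing 0.196  push 4.13  rad 3.12  F [-1.2 -5.   6.9] [440.6 238.9  65.9] w 20.5
r 98.7 swing 0.222  push 4.25  rad 2.85  F [-1.  -5.   6.9] [439.7 241.4  65.9] w 20.5
r 98.8 swing 0.246  push 5.01  rad 3.11  F [-1.1 -5.8  6.1] [438.8 243.5  65.8] w 20.1
```

```bash
S='python3 -c "from h import *;lever()"'
python3 -m creep '[{"translation":[0.2,-1.2,0],"angular":[0,0,0.0125],"jaw":0},{"translation":[0.4,-2.4,0],"angular":[0,0,0.025],"jaw":0},{"translation":[0.4,-2.4,0],"angular":[0,0,0.025],"jaw":0},{"translation":[0.4,-2.4,0],"angular":[0,0,0.025],"jaw":0},{"translation":[0.4,-2.4,0],"angular":[0,0,0.025],"jaw":0},{"translation":[0.4,-2.4,0],"angular":[0,0,0.025],"jaw":0},{"translation":[0.4,-2.4,0],"angular":[0,0,0.025],"jaw":0},{"translation":[0.4,-2.4,0],"angular":[0,0,0.025],"jaw":0}]' >/dev/null; eval $S
python3 -m creep '[{"translation":[0.2,-1.2,0],"angular":[0,0,0.0125],"jaw":0},{"translation":[0.4,-2.4,0],"angular":[0,0,0.025],"jaw":0},{"translation":[0.4,-2.4,0],"angular":[0,0,0.025],"jaw":0},{"translation":[0.4,-2.4,0],"angular":[0,0,0.025],"jaw":0},{"translation":[0.4,-2.4,0],"angular":[0,0,0.025],"jaw":0},{"translation":[0.4,-2.4,0],"angular":[0,0,0.025],"jaw":0},{"translation":[0.4,-2.4,0],"angular":[0,0,0.025],"jaw":0},{"translation":[0.4,-2.4,0],"angular":[0,0,0.025],"jaw":0}]' >/dev/null; eval $S
python3 -m creep '[{"translation":[0.2,-1.2,0],"angular":[0,0,0.0125],"jaw":0},{"translation":[0.4,-2.4,0],"angular":[0,0,0.025],"jaw":0},{"translation":[0.4,-2.4,0],"angular":[0,0,0.025],"jaw":0},{"translation":[0.4,-2.4,0],"angular":[0,0,0.025],"jaw":0},{"translation":[0.4,-2.4,0],"angular":[0,0,0.025],"jaw":0},{"translation":[0.4,-2.4,0],"angular":[0,0,0.025],"jaw":0},{"translation":[0.4,-2.4,0],"angular":[0,0,0.025],"jaw":0},{"translation":[0.4,-2.4,0],"angular":[0,0,0.025],"jaw":0}]' >/dev/null; eval $S
python3 -m creep '[{"translation":[0.2,-1.2,0],"angular":[0,0,0.0125],"jaw":0},{"translation":[0.4,-2.4,0],"angular":[0,0,0.025],"jaw":0},{"translation":[0.4,-2.4,0],"angular":[0,0,0.025],"jaw":0},{"translation":[0.4,-2.4,0],"angular":[0,0,0.025],"jaw":0},{"translation":[0.4,-2.4,0],"angular":[0,0,0.025],"jaw":0},{"translation":[0.4,-2.4,0],"angular":[0,0,0.025],"jaw":0},{"translation":[0.4,-2.4,0],"angular":[0,0,0.025],"jaw":0},{"translation":[0.4,-2.4,0],"angular":[0,0,0.025],"jaw":0}]' >/dev/null; eval $S
```

```text
r 98.7 swing 0.268  push 7.88  rad 1.82  F [ 1.  -8.   6.2] [438.1 245.5  65.8] w 20.6
r 98.8 swing 0.298  push 3.16  rad 2.63  F [-1.5 -3.8  6.9] [437.1 248.4  65.8] w 20.9
r 98.8 swing 0.321  push 3.76  rad 2.54  F [-1.4 -4.3  6.5] [436.4 250.5  65.8] w 20.5
r 98.8 swing 0.346  push 4.31  rad 2.01  F [-0.8 -4.7  6. ] [435.7 252.9  65.8] w 20.3
```

Click 1 came at a swing of 0.27–0.30: the push fell from 7.9 to 3.2 N. Click 2 should come near 0.49.

```bash
S='python3 -c "from h import *;lever()"'
python3 -m creep '[{"translation":[0.5,-2.9,0],"angular":[0,0,0.03],"jaw":0},{"translation":[1,-5.8,0],"angular":[0,0,0.06],"jaw":0},{"translation":[1.7,-8.7,0],"angular":[0,0,0.09],"jaw":0},{"translation":[1.7,-8.7,0],"angular":[0,0,0.09],"jaw":0},{"translation":[1.7,-8.7,0],"angular":[0,0,0.09],"jaw":0},{"translation":[1.7,-8.7,0],"angular":[0,0,0.09],"jaw":0},{"translation":[1.7,-8.7,0],"angular":[0,0,0.09],"jaw":0},{"translation":[1.7,-8.7,0],"angular":[0,0,0.09],"jaw":0}]' >/dev/null; eval $S
python3 -m creep '[{"translation":[0.2,-1.2,0],"angular":[0,0,0.0125],"jaw":0},{"translation":[0.4,-2.4,0],"angular":[0,0,0.025],"jaw":0},{"translation":[0.4,-2.4,0],"angular":[0,0,0.025],"jaw":0},{"translation":[0.4,-2.4,0],"angular":[0,0,0.025],"jaw":0},{"translation":[0.4,-2.4,0],"angular":[0,0,0.025],"jaw":0},{"translation":[0.4,-2.4,0],"angular":[0,0,0.025],"jaw":0},{"translation":[0.4,-2.4,0],"angular":[0,0,0.025],"jaw":0},{"translation":[0.4,-2.4,0],"angular":[0,0,0.025],"jaw":0}]' >/dev/null; eval $S
python3 -m creep '[{"translation":[0.2,-1.2,0],"angular":[0,0,0.0125],"jaw":0},{"translation":[0.4,-2.4,0],"angular":[0,0,0.025],"jaw":0},{"translation":[0.4,-2.4,0],"angular":[0,0,0.025],"jaw":0},{"translation":[0.4,-2.4,0],"angular":[0,0,0.025],"jaw":0},{"translation":[0.4,-2.4,0],"angular":[0,0,0.025],"jaw":0},{"translation":[0.4,-2.4,0],"angular":[0,0,0.025],"jaw":0},{"translation":[0.4,-2.4,0],"angular":[0,0,0.025],"jaw":0},{"translation":[0.4,-2.4,0],"angular":[0,0,0.025],"jaw":0}]' >/dev/null; eval $S
python3 -m creep '[{"translation":[0.2,-1.2,0],"angular":[0,0,0.0125],"jaw":0},{"translation":[0.4,-2.4,0],"angular":[0,0,0.025],"jaw":0},{"translation":[0.4,-2.4,0],"angular":[0,0,0.025],"jaw":0},{"translation":[0.4,-2.4,0],"angular":[0,0,0.025],"jaw":0},{"translation":[0.4,-2.4,0],"angular":[0,0,0.025],"jaw":0},{"translation":[0.4,-2.4,0],"angular":[0,0,0.025],"jaw":0},{"translation":[0.4,-2.4,0],"angular":[0,0,0.025],"jaw":0},{"translation":[0.4,-2.4,0],"angular":[0,0,0.025],"jaw":0}]' >/dev/null; eval $S; python3 -c "from h import *;print(ctrl.get_obs()['qpos'],ctrl.get_obs()['t'])"
```

```text
r 98.9 swing 0.428  push 8.98  rad 2.61  F [-0.9 -9.3  7.3] [433.7 260.7  65.8] w 20.2
r 99.0 swing 0.469  push -2.81  rad 5.64  F [-6.   2.   6.7] [433.  264.7  65.8] w 20.5
r 99.0 swing 0.490  push 1.41  rad 4.19  F [-4.  -1.9  7.8] [432.8 266.8  65.8] w 20.0
r 99.0 swing 0.510  push 3.12  rad 3.99  F [-3.7 -3.5  7.9] [432.5 268.8  65.8] w 20.5
[5.32648066e-01 5.04639302e-01 1.97383929e+00 8.97102836e-05
 6.64856375e-01 1.86508598e+00] 26.55
```

Click 2 came at 0.43–0.47: the push fell from 9 N to below zero, with the ratchet holding the lever at about 0.47. Click 3 should come near 0.68 and click 4 near 0.89.

```bash
S='python3 -c "from h import *;lever()"'
python3 -m creep '[{"translation":[0.4,-2.4,0],"angular":[0,0,0.025],"jaw":0},{"translation":[0.8,-4.9,0],"angular":[0,0,0.05],"jaw":0},{"translation":[1.4,-7.2,0],"angular":[0,0,0.075],"jaw":0},{"translation":[1.4,-7.2,0],"angular":[0,0,0.075],"jaw":0},{"translation":[1.4,-7.2,0],"angular":[0,0,0.075],"jaw":0},{"translation":[1.4,-7.2,0],"angular":[0,0,0.075],"jaw":0},{"translation":[1.4,-7.2,0],"angular":[0,0,0.075],"jaw":0},{"translation":[1.4,-7.2,0],"angular":[0,0,0.075],"jaw":0}]' >/dev/null; eval $S
python3 -m creep '[{"translation":[0.2,-1.2,0],"angular":[0,0,0.0125],"jaw":0},{"translation":[0.4,-2.4,0],"angular":[0,0,0.025],"jaw":0},{"translation":[0.4,-2.4,0],"angular":[0,0,0.025],"jaw":0},{"translation":[0.4,-2.4,0],"angular":[0,0,0.025],"jaw":0},{"translation":[0.4,-2.4,0],"angular":[0,0,0.025],"jaw":0},{"translation":[0.4,-2.4,0],"angular":[0,0,0.025],"jaw":0},{"translation":[0.4,-2.4,0],"angular":[0,0,0.025],"jaw":0},{"translation":[0.4,-2.4,0],"angular":[0,0,0.025],"jaw":0}]' >/dev/null; eval $S
python3 -m creep '[{"translation":[0.2,-1.2,0],"angular":[0,0,0.0125],"jaw":0},{"translation":[0.4,-2.4,0],"angular":[0,0,0.025],"jaw":0},{"translation":[0.4,-2.4,0],"angular":[0,0,0.025],"jaw":0},{"translation":[0.4,-2.4,0],"angular":[0,0,0.025],"jaw":0},{"translation":[0.4,-2.4,0],"angular":[0,0,0.025],"jaw":0},{"translation":[0.4,-2.4,0],"angular":[0,0,0.025],"jaw":0},{"translation":[0.4,-2.4,0],"angular":[0,0,0.025],"jaw":0},{"translation":[0.4,-2.4,0],"angular":[0,0,0.025],"jaw":0}]' >/dev/null; eval $S
```

```text
r 99.1 swing 0.581  push 4.70  rad 3.38  F [-3.2 -4.8  8.8] [432.  275.8  65.8] w 20.2
r 99.1 swing 0.604  push 6.07  rad 3.43  F [-3.4 -6.1  8.1] [431.9 278.   65.8] w 20.3
r 99.1 swing 0.623  push 8.05  rad 2.97  F [-3.1 -8.   9.8] [431.9 280.   65.7] w 20.5
```

```bash
S='python3 -c "from h import *;lever()"'
python3 -m creep '[{"translation":[0.2,-1.2,0],"angular":[0,0,0.0125],"jaw":0},{"translation":[0.4,-2.4,0],"angular":[0,0,0.025],"jaw":0},{"translation":[0.4,-2.4,0],"angular":[0,0,0.025],"jaw":0},{"translation":[0.4,-2.4,0],"angular":[0,0,0.025],"jaw":0},{"translation":[0.4,-2.4,0],"angular":[0,0,0.025],"jaw":0},{"translation":[0.4,-2.4,0],"angular":[0,0,0.025],"jaw":0},{"translation":[0.4,-2.4,0],"angular":[0,0,0.025],"jaw":0},{"translation":[0.4,-2.4,0],"angular":[0,0,0.025],"jaw":0}]' >/dev/null; eval $S
```

```text
r 99.2 swing 0.648  push 8.39  rad 2.85  F [-3.1 -8.3  9.9] [431.9 282.4  65.7] w 20.4
```

```bash
S='python3 -c "from h import *;lever()"'
python3 -m creep '[{"translation":[0.2,-1.2,0],"angular":[0,0,0.0125],"jaw":0},{"translation":[0.4,-2.4,0],"angular":[0,0,0.025],"jaw":0},{"translation":[0.4,-2.4,0],"angular":[0,0,0.025],"jaw":0},{"translation":[0.4,-2.4,0],"angular":[0,0,0.025],"jaw":0},{"translation":[0.4,-2.4,0],"angular":[0,0,0.025],"jaw":0},{"translation":[0.4,-2.4,0],"angular":[0,0,0.025],"jaw":0},{"translation":[0.4,-2.4,0],"angular":[0,0,0.025],"jaw":0},{"translation":[0.4,-2.4,0],"angular":[0,0,0.025],"jaw":0}]' >/dev/null; eval $S
```

```text
r 99.1 swing 0.688  push 0.44  rad 6.07  F [-6.1  0.   6.9] [432.2 286.4  65.9] w 20.4
```

Click 3 came at 0.65–0.69: the push fell from 8.4 to 0.4 N. I'll nudge 0.025 rad further to confirm, which stays well short of click 4, then take a look.

```bash
S='python3 -c "from h import *;lever()"'
python3 -m creep '[{"translation":[0.2,-1.2,0],"angular":[0,0,0.0125],"jaw":0},{"translation":[0.4,-2.4,0],"angular":[0,0,0.025],"jaw":0},{"translation":[0.4,-2.4,0],"angular":[0,0,0.025],"jaw":0},{"translation":[0.4,-2.4,0],"angular":[0,0,0.025],"jaw":0},{"translation":[0.4,-2.4,0],"angular":[0,0,0.025],"jaw":0},{"translation":[0.4,-2.4,0],"angular":[0,0,0.025],"jaw":0},{"translation":[0.4,-2.4,0],"angular":[0,0,0.025],"jaw":0},{"translation":[0.4,-2.4,0],"angular":[0,0,0.025],"jaw":0}]'; eval $S
python3 - <<'E'
from h import *
a=save("wrist","pics/w6.png"); b=save("scene","pics/s6.png")
b=cv2.resize(b[170:290,100:260],(384*4//3,384)); cv2.imwrite("pics/f6.png",cv2.cvtColor(cv2.resize(np.hstack([a,b[:,:]]),(800,300)),cv2.COLOR_RGB2BGR))
E
```

```text
t: 32.55
ee_pos: [432.3, 288.4, 65.8]
orientation: [3.14, 0.06, -0.004]
ft_force: [-4.9, -2.0, 7.9]
width: 20.2
grasp_force: 30.0
r 99.1 swing 0.708  push 2.46  rad 4.73  F [-4.9 -2.   7.9] [432.3 288.4  65.8] w 20.2
```

View pics/f6.png

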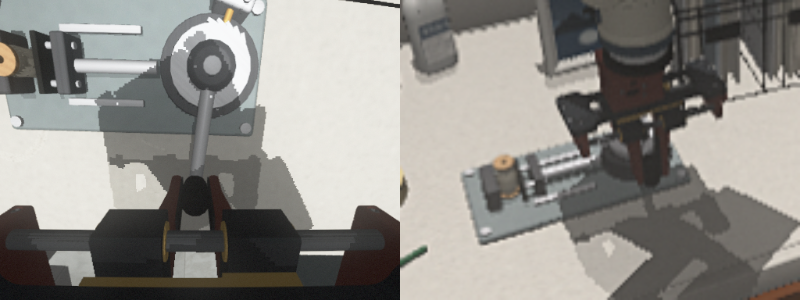

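The spool stands upright, gripped between the pad and the fixed jaw (left panel about (5,60), right panel about (503,175)), and the fingers still hold the knob at (195,195). The push after the third drop follows the same pattern as after the earlier clicks, so I'm handing in.

```bash
python3 -c "
from workcell import ctrl
print(ctrl.close_job())"
```

```text
the job is handed in; nothing more can be done
None
```

The spool stands gripped between the jaws, the lever is past its third click (swing about 0.71 rad; a fourth was expected near 0.89) and still held by its knob, and I handed the job in at about 33 s; it returned no verdict.

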